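# Switch off the circuit left on at the bench switch box

### The job

One tool circuit has been left on at the bench switch box: one of its four identical push-push keys is latched down. With the fingertips tap every key lightly, one at a time from the robot's left to its right, to feel which one it is, without pushing any key far in; then press the latched key fully home and let it spring up, so that all four keys stand raised. Leave the things around the box where they are.

Things in the scene. Friction and masses are not known exactly. Their poses are not given: they have to be found in the camera images.
- switch_box: grey steel box screwed to the bench, 120 (x) x 250 (y) x 62 mm high, with low screw ears at both y ends and a conduit behind. Origin: under its centre, on the bench; z up, +x to its back (away from the robot), +y to the robot's left, turned up to 0.35 rad. The four keys stand on its top in a row along y, at y = 78, 26, -26, -78 mm and x = -8 mm; flat paper slips lie behind them
- key_a: one of four identical ivory square key caps, 30 x 30 mm, in a black bezel 38 mm square and 2 mm high. Origin: centre of the cap's top face, moving with it; axes as the box's. Top face above the bench: 75 mm when up, 71 mm latched, 68 mm fully home (the stop). The key names stand in any order along the row, and any place may hold the latched key
- key_b: identical key, origin as key_a. Push-push action of all keys: pressed fully home (7 mm from up) and let go, a key that was up stays latched, 4 mm down; a latched key pressed home and let go springs right up
- key_c: identical key, origin as key_a. Spring of all keys: 2 N at the top, 5.2 N at the latched depth, 7.6 N fully home (press home with 9 to 12 N). So an up key gives about 1 mm under 3 N; a latched key feels firm up to about 5 N
- key_d: identical key, origin as key_a
- brush_jar: blue ceramic jar, 74 mm across and 95 mm high, with five brushes standing in it to about 205 mm; loose, left of the box. Origin: centre of its underside
- paint_bottle: green plastic bottle with a white cap, 52 mm across, 125 mm high; loose, right of the box. Origin: centre of its underside
- loop_tool: clay loop tool, wooden handle 11 mm thick, 190 mm long overall along its x; loose, lying on the bench in front of the box. Origin: middle of its length, on the bench

How it is judged:
On the way, in this order (a step that is already met when the one before it is completed fails the run):
1. the leftmost key is touched with a finger (over 0.3 N) while one key is still latched ((z of key_a in the frame of switch_box between 0.069 and 0.0725 m or z of key_b in the frame of switch_box between 0.069 and 0.0725 m or z of key_c in the frame of switch_box between 0.069 and 0.0725 m or z of key_d in the frame of switch_box between 0.069 and 0.0725 m) and ((y of key_a in the frame of switch_box between 0.052 and 0.104 m and contact force between the fingers and key_a above 0.3 N) or (y of key_b in the frame of switch_box between 0.052 and 0.104 m and contact force between the fingers and key_b above 0.3 N) or (y of key_c in the frame of switch_box between 0.052 and 0.104 m and contact force between the fingers and key_c above 0.3 N) or (y of key_d in the frame of switch_box between 0.052 and 0.104 m and contact force between the fingers and key_d above 0.3 N))), for 0.04 s.
2. the second key is touched with a finger (over 0.3 N) while one key is still latched ((z of key_a in the frame of switch_box between 0.069 and 0.0725 m or z of key_b in the frame of switch_box between 0.069 and 0.0725 m or z of key_c in the frame of switch_box between 0.069 and 0.0725 m or z of key_d in the frame of switch_box between 0.069 and 0.0725 m) and ((y of key_a in the frame of switch_box between 0 and 0.052 m and contact force between the fingers and key_a above 0.3 N) or (y of key_b in the frame of switch_box between 0 and 0.052 m and contact force between the fingers and key_b above 0.3 N) or (y of key_c in the frame of switch_box between 0 and 0.052 m and contact force between the fingers and key_c above 0.3 N) or (y of key_d in the frame of switch_box between 0 and 0.052 m and contact force between the fingers and key_d above 0.3 N))), for 0.04 s.
3. the third key is touched with a finger (over 0.3 N) while one key is still latched ((z of key_a in the frame of switch_box between 0.069 and 0.0725 m or z of key_b in the frame of switch_box between 0.069 and 0.0725 m or z of key_c in the frame of switch_box between 0.069 and 0.0725 m or z of key_d in the frame of switch_box between 0.069 and 0.0725 m) and ((y of key_a in the frame of switch_box between -0.052 and 0 m and contact force between the fingers and key_a above 0.3 N) or (y of key_b in the frame of switch_box between -0.052 and 0 m and contact force between the fingers and key_b above 0.3 N) or (y of key_c in the frame of switch_box between -0.052 and 0 m and contact force between the fingers and key_c above 0.3 N) or (y of key_d in the frame of switch_box between -0.052 and 0 m and contact force between the fingers and key_d above 0.3 N))), for 0.04 s.
4. the rightmost key is touched with a finger (over 0.3 N) while one key is still latched ((z of key_a in the frame of switch_box between 0.069 and 0.0725 m or z of key_b in the frame of switch_box between 0.069 and 0.0725 m or z of key_c in the frame of switch_box between 0.069 and 0.0725 m or z of key_d in the frame of switch_box between 0.069 and 0.0725 m) and ((y of key_a in the frame of switch_box between -0.104 and -0.052 m and contact force between the fingers and key_a above 0.3 N) or (y of key_b in the frame of switch_box between -0.104 and -0.052 m and contact force between the fingers and key_b above 0.3 N) or (y of key_c in the frame of switch_box between -0.104 and -0.052 m and contact force between the fingers and key_c above 0.3 N) or (y of key_d in the frame of switch_box between -0.104 and -0.052 m and contact force between the fingers and key_d above 0.3 N))), for 0.04 s.
5. the latched key is pressed fully home (6.5 mm or more below its up position) with a finger (((z of key_a in the frame of switch_box below 0.0685 m and contact force between the fingers and key_a above 0.3 N) or (z of key_b in the frame of switch_box below 0.0685 m and contact force between the fingers and key_b above 0.3 N) or (z of key_c in the frame of switch_box below 0.0685 m and contact force between the fingers and key_c above 0.3 N) or (z of key_d in the frame of switch_box below 0.0685 m and contact force between the fingers and key_d above 0.3 N))), for 0.02 s.
At the end, for the whole second after the job is handed in: all four keys stand up (within 1.5 mm of their 75 mm up height) and jar, bottle and loop tool lie within 15 mm of where they were (z of each of key_a, key_b, key_c, key_d in the frame of switch_box above 0.0735 m and distance of each of brush_jar, paint_bottle, loop_tool from where it was at the start of the episode below 0.015 m); the robot touches nothing.
It fails at once if a key that was up is pushed in more than 5.5 mm while another is latched, or two keys are pressed together ((z of key_a in the frame of switch_box below 0.0695 m and z of any of key_b, key_c, key_d in the frame of switch_box below 0.072 m) or (z of key_b in the frame of switch_box below 0.0695 m and z of any of key_a, key_c, key_d in the frame of switch_box below 0.072 m) or (z of key_c in the frame of switch_box below 0.0695 m and z of any of key_a, key_b, key_d in the frame of switch_box below 0.072 m) or (z of key_d in the frame of switch_box below 0.0695 m and z of any of key_a, key_b, key_c in the frame of switch_box below 0.072 m)).
It fails at once if jar, bottle or loop tool is moved more than 15 mm (knocked, lifted or carried) (distance of any of brush_jar, paint_bottle, loop_tool from where it was at the start of the episode above 0.015 m).
It also fails if it takes over 48 s, if anything falls off the work surface, if the arm or the gripper's body presses on something with over 40 N, if the wrist force passes 120 N, or if a joint passes its speed limit or range.

### The arm

A 6-joint arm with a two-finger parallel gripper is mounted at the origin on the work surface. World frame = base frame: x ahead of the robot, y to its left, z up, the work surface at z = 0. Lengths are in m, angles in rad, forces in N, time in s.
With the tool pointing down it reaches from about 0.35 to 1 m from the base axis. Payload 7.1 kg.
Tool frame: the origin (TCP) lies on the centre line of the jaws, within the pads' length; the fingertips stand 14 mm ahead of it and the grasp point (between the pads) lies 5 mm behind it; z points along the fingers, y is the line along which they close (so a half turn about z gives the same grasp; the last joint's range is limited). The gripper opens to 85 mm and grips with 20 to 120 N. Pads are 22 mm wide; open, the fingers measure 114 mm over their backs; the gripper's body (76 mm by 85 mm) begins 54 mm behind the grasp point. The pads swing forward as they close: fully open they stand 13 mm farther back than shut.
Start: joints at [-1.196, 0.423, 1.63, -0, 1.089, -0.019], TCP at [0.24, -0.577, 0.221] pointing down, gripper open.
Joint ranges: [-3, 3], [-0.9, 2.11], [0.09, 2.58], [-1.31, 4.45], [0.11, 2.69], [-2.54, 2.54]. Speed limits (rad/s): [2.39, 2.39, 3.01, 3.14, 3.14, 3.14].

### API

Orientations are given as a unit quaternion [x, y, z, w].
In Python, from rig import robot gives the robot as it stands.
- The arm moves only by the shell command python3 -m inch 'ROWS'. ROWS is text: rows parted by semicolons, each of 7 numbers parted by spaces: the shift along the tool's x, y, z each as a share of 20 mm, from -1 to 1, then the turn, a rotation vector about the tool's x, y, z each as a share of 0.12 rad, from -1 to 1, then the gripper's target within -1 to 1 (shut at 1, half-way at 0, fully open at -1). A call has 1 to 20 rows; each row shifts and turns the commanded pose from where the row before left it, along the tool's axes as they then stand; what a row does not reach is not made up. A row lasts 1/8 s, in which the tool goes at most 62.5 mm and 10.7 degrees, less where a joint would pass 70% of its speed; a pose out of reach is approached as far as the arm can. A call with a number of a shift or a turn outside -1 to 1 is refused whole. A call with a gripper value outside its range is refused whole. The fingers move at their own pace and stop on an object; the grip force is fixed at half the most. Time passes only in rows, so rows that do not move let the fingers close. It gives the time, the measured TCP pose, the force, the opening and the grip force at its end, in the units of the state.
- robot.observe(): the state, without advancing time (a new reading comes with each control period).
- robot.grab_frame(name): name is "scene" or "top" or "wrist"; returns a dict with "color" (480x640x3 uint8, red, green, blue), "depth" (480x640 float32, m along the optical axis (not along the pixel's ray), 0 where there is no reading), "fov_y" (degrees; the focal length in pixels is half the picture's height over the tangent of half this angle, whatever the lens; pixels are square), "cx", "cy" (the principal point, pixels), "k1" (the pictures are not rectified: a ray, as slopes to the right and down, at radius r is drawn at 1 + k1 r^2 times it, then the intrinsics apply), "R" (3x3) and "t" (3): a world point X has camera coordinates R X + t; the wrist camera has in their place "T_tool_cam" (4x4, takes a point from camera to tool coordinates, whose origin is the TCP and whose axes are the flange's). Camera axes: x right, y down, z forward; pixel columns grow to the right and rows downward; lengths in m; the calibration is good to about 2 mm. A picture is of the moment at which its call begins: read the wrist's pose just before it.
- robot.close_job(): hands the job in; it is judged then, once.
The state is a dict: "time": time; "joint_positions": joint angles; "qd": joint speeds; "joint_torque": joint torques, N m; "ee_pos": TCP position; "eef_rot": TCP orientation; "force": force on the tool from outside, world axes, zero at the start; "wrist_torque": the same for the moment, N m; "finger_gap": finger opening in m; "finger_force": force on a finger pad.
Only numpy, scipy, OpenCV 4.12 (cv2) and the standard library are available. Lean on these libraries where they do the work, as an engineer would, in place of code of your own. Each camera call takes 0.05 s, during which the arm holds its last target. There are 200 camera calls.

## Working session

There is one attempt and no reset: what is moved stays moved. The work goes in short steps, Python scripts to look and compute and a shell command to move; the robot and the scene stay as the last step left them, time stands still between calls to the robot, and variables do not carry over. Pictures are saved under pics/ and viewed, at most 10 in all, crops included, and the job is handed in when it is done.

```bash
mkdir -p pics; ls; python3 - <<'E'
from rig import robot
import cv2,pickle
s=robot.observe();print({k:s[k] for k in('time','ee_pos','eef_rot','force','finger_gap')})
for n in("top","scene"):
    f=robot.grab_frame(n);pickle.dump(f,open(n+'.pkl','wb'));cv2.imwrite(f'pics/{n}0.png',f['color'][:,:,::-1])
    print(n,f['fov_y'],f['cx'],f['cy'],f['k1'],f['R'],f['t'])
E
```

```text
pics
{'time': 0.0, 'ee_pos': array([ 0.23960166, -0.57661161,  0.22033159]), 'eef_rot': array([ 9.80678056e-01,  1.95627005e-01, -1.56164165e-04, -7.75703597e-04]), 'force': array([-0.62504582, -0.32435667, -0.04760331]), 'finger_gap': 0.08503803530111965}
top 45.690379687160245 314.9386641639152 239.01541988411725 -0.05690718463289148 [[ 0.01345732 -0.99950787  0.02833597]
 [-0.99058054 -0.01718841 -0.1358483 ]
 [ 0.13626849 -0.02624091 -0.99032435]] [0.01344283 0.5352349  0.97438828]
scene 43.592329488645746 316.40207085375044 253.32387382436957 -0.12133211196124694 [[ 0.20565454  0.9784394  -0.01904066]
 [ 0.5809438  -0.13771758 -0.80220831]
 [-0.78753445  0.15391623 -0.59674055]] [-0.15046602 -0.23867453  1.4382368 ]
```

View pics/top0.png

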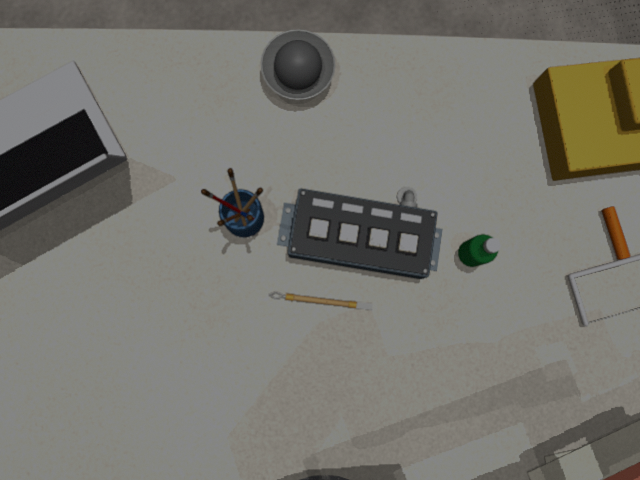

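View pics/scene0.png

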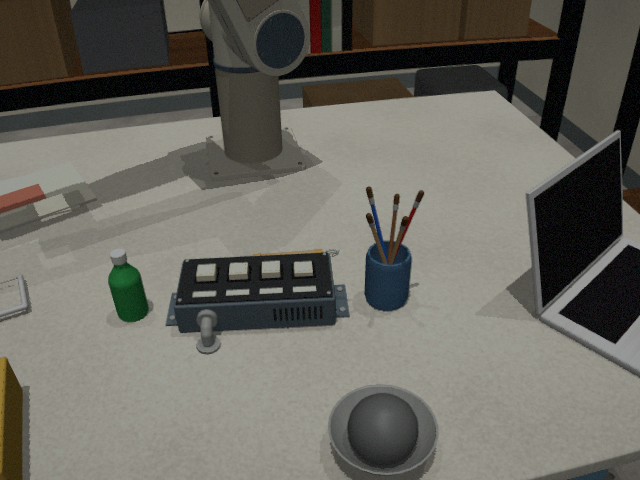

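```bash
cat > h.py <<'E'
import numpy as np,cv2
def px2w(f,uv,z):
    fl=240/np.tan(np.radians(f['fov_y']/2));d=(np.array(uv,float)-[f['cx'],f['cy']])/fl
    rd=np.linalg.norm(d);r=rd
    for _ in range(20): r=rd/(1+f['k1']*r*r)
    d=d*(r/rd if rd else 1);R,t=np.array(f['R']),np.array(f['t'])
    c=-R.T@t;v=R.T@np.array([*d,1]);return c+v*(z-c[2])/v[2]
def keys(f,roi,thr=150):
    x0,y0,x1,y1=roi;m=(f['color'][y0:y1,x0:x1].min(2)>thr).astype(np.uint8)
    n,l,s,c=cv2.connectedComponentsWithStats(m)
    return [(c[i]+[x0,y0],s[i,4]) for i in range(1,n) if s[i,4]>60]
E
python3 - <<'E'
import pickle,numpy as np
from h import *
f=pickle.load(open('top.pkl','rb'))
for c,a in keys(f,(295,195,430,262)): print(c,a,px2w(f,c,.075))
K=np.array([px2w(f,p,.075)[:2] for p in[(318,229),(348,234),(378,239),(408,243)]]);print(K,np.diff(K,axis=0))
for n,p,z in(('jar',(241,210),.095),('bot',(492,243),.125),('tool',(320,300),.01)):print(n,px2w(f,p,z))
d=f['depth'];print([d[int(v),u] for u,v in[(318,229),(348,234),(378,239),(408,243)]])
g=pickle.load(open('scene.pkl','rb'))
for p in[(303,269),(271,270),(239,270),(207,272)]:print(px2w(g,p,.075))
E
```

```text
[[ 0.54702204  0.01770299]
 [ 0.53928731 -0.03375671]
 [ 0.53154575 -0.08530121]
 [ 0.5255189  -0.13699668]] [[-0.00773473 -0.0514597 ]
 [-0.00774156 -0.0515445 ]
 [-0.00602684 -0.05169547]]
jar [0.57386726 0.14796852 0.095     ]
bot [ 0.52121038 -0.2663672   0.125     ]
tool [0.42819301 0.01040268 0.01      ]
[np.float32(0.9756661), np.float32(0.9720375), np.float32(0.97161895), np.float32(0.9773032)]
[0.56099333 0.01555019 0.075     ]
[ 0.55186132 -0.03453685  0.075     ]
[ 0.54016273 -0.08445215  0.075     ]
[ 0.53360902 -0.13510823  0.075     ]
```

```bash
python3 - <<'E'
import pickle,cv2,numpy as np
from h import *
o=[]
for n,(x0,y0,x1,y1) in(('top',(285,180,445,280)),('scene',(170,245,340,335))):
    f=pickle.load(open(n+'.pkl','rb'));c=f['color'][y0:y1,x0:x1,::-1]
    c=cv2.resize(c,None,fx=4.6 if n=='top' else 4.4,fy=4.6 if n=='top' else 4.4,interpolation=cv2.INTER_CUBIC)
    cv2.imwrite(f'pics/{n}1.png',np.clip(c*1.3,0,255))
    g=keys(f,(x0,y0,x1,y1),120)
    for p,a in g: print(n,p,a,px2w(f,p,.075))
E
```

```text
top [384.9814184  198.58996593] 3229 [ 0.60235813 -0.0975903   0.075     ]
top [322.62037037 202.84259259] 108 [0.59273287 0.01032367 0.075     ]
top [351.79816514 207.65137615] 109 [ 0.58527535 -0.04006924  0.075     ]
top [381.37962963 212.60185185] 108 [ 0.57759086 -0.09124485  0.075     ]
top [410.56074766 217.56074766] 107 [ 0.56987908 -0.14185763  0.075     ]
top [318.56790123 227.86419753] 243 [0.54900521 0.01675613 0.075     ]
top [348.53441296 232.47368421] 247 [ 0.54194379 -0.03465903  0.075     ]
top [378.45934959 237.39837398] 246 [ 0.53432928 -0.08609651  0.075     ]
top [408.25403226 242.41129032] 248 [ 0.52654476 -0.13744475  0.075     ]
top [319.80600214 273.61736334] 933 [0.47068601 0.01367164 0.075     ]
scene [237.97993616 255.54217966] 2193 [ 0.50123413 -0.08207923  0.075     ]
scene [270.45454545 266.45454545] 198 [ 0.54255214 -0.03404523  0.075     ]
scene [302.70984456 266.89637306] 193 [0.55554177 0.01612277 0.075     ]
scene [205.61375661 269.76190476] 189 [ 0.52726205 -0.1369398   0.075     ]
scene [237.69587629 268.15979381] 194 [ 0.53491148 -0.0860038   0.075     ]
scene [303.90740741 288.63888889] 108 [0.60897609 0.00776262 0.075     ]
scene [270.83018868 290.37735849] 106 [ 0.601577   -0.04215704  0.075     ]
scene [237.26666667 292.07619048] 105 [ 0.59398466 -0.09275582  0.075     ]
scene [203.46153846 293.71153846] 104 [ 0.58621096 -0.14379399  0.075     ]
scene [298.188 331.436] 500 [ 0.69887232 -0.0177749   0.075     ]
scene [174.25641026 330.70512821] 78 [ 0.65877058 -0.18973864  0.075     ][ WARN:0@0.087] global loadsave.cpp:1063 imwrite_ Unsupported depth image for selected encoder is fallbacked to CV_8U.
```

View pics/top1.png

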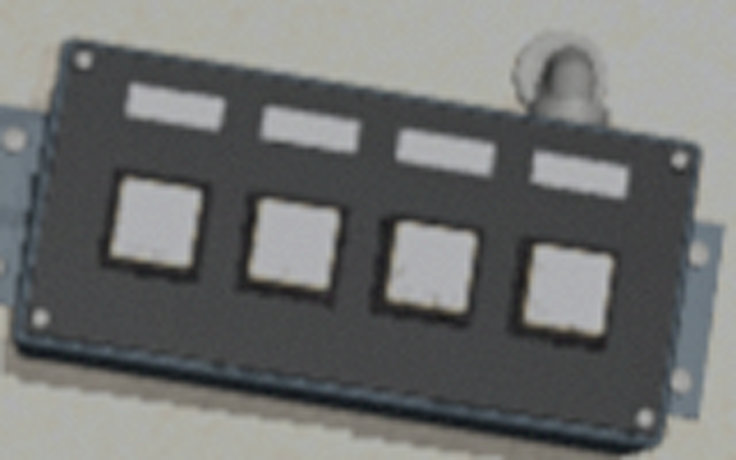

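View pics/scene1.png

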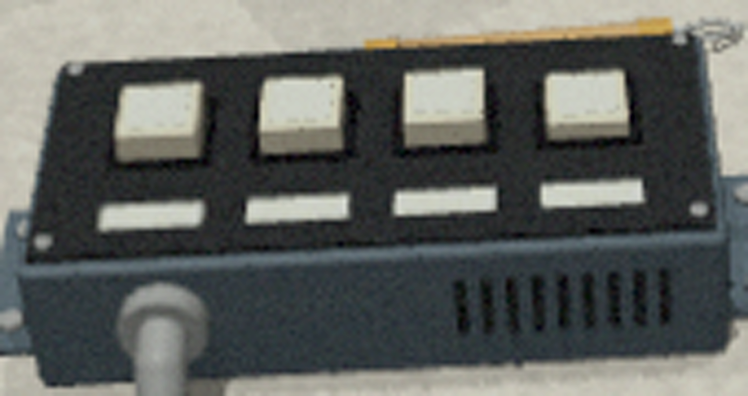

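Top crop: four caps at about (318.6,228), (348.5,232.5), (378.5,237), (408,242) full-image px; both cameras agree, and box yaw ≈ -0.15. In the scene crop the leftmost key (on the right, 587,105) looks lower than the others.

```bash
cat > go.py <<'E'
import sys,numpy as np
from rig import robot
from scipy.spatial.transform import Rotation as Ro
K=np.array([[.5495,.0168],[.542,-.0344],[.5345,-.0861],[.5267,-.1374]])
YAW=-.149
s=robot.observe();R=Ro.from_quat(s['eef_rot'])
# args: key index, tcp z, yaw offset
k=int(sys.argv[1])-1;z=float(sys.argv[2]);off=float(sys.argv[3])
d=R.inv().apply(np.array([*K[k],z])-s['ee_pos'])/.02
y=YAW+off;Rt=Ro.from_matrix(np.c_[[np.cos(y),np.sin(y),0],[np.sin(y),-np.cos(y),0],[0,0,-1]])
print('t',s['time'],'pos',s['ee_pos'],'F',s['force'],'shift units',d.round(2),'turn units',((R.inv()*Rt).as_rotvec()/.12).round(2),'q6',s['joint_positions'])
E
python3 go.py 1 .18 1.5708; python3 go.py 1 .18 0
python3 -c "
from rig import robot
print(robot.grab_frame('wrist')['T_tool_cam'])"
```

```text
t 0.1 pos [ 0.23965251 -0.5766467   0.2203907 ] F [-0.22314574 -1.57941057 -1.2087459 ] shift units [ 25.69 -21.45   2.05] turn units [-0.01 -0.01 -8.57] q6 [-1.19596951e+00  4.23794659e-01  1.63064887e+00 -1.17229317e-05
  1.08861132e+00 -1.89936498e-02]
t 0.1 pos [ 0.23965251 -0.5766467   0.2203907 ] F [-0.22314574 -1.57941057 -1.2087459 ] shift units [ 25.69 -21.45   2.05] turn units [-0.01  0.    4.52] q6 [-1.19596951e+00  4.23794659e-01  1.63064887e+00 -1.17229317e-05
  1.08861132e+00 -1.89936498e-02]
[[ 8.80098558e-04 -9.56215213e-01 -2.92663103e-01  7.37107957e-02]
 [ 9.99999571e-01  7.57273644e-04  5.32973238e-04  1.14223076e-04]
 [-2.88011064e-04 -2.92663447e-01  9.56215469e-01 -1.52300018e-01]
 [ 0.00000000e+00  0.00000000e+00  0.00000000e+00  1.00000000e+00]]
```

```bash
python3 -m inch '1 -.83 0 0 0 0 1;1 -.83 0 0 0 0 1;1 -.83 0 0 0 0 1;1 -.83 0 0 0 0 1;1 -.83 0 0 0 0 1;1 -.83 0 0 0 0 1;1 -.83 0 0 0 0 1;1 -.83 0 0 0 0 1;1 -.83 0 0 0 0 1;1 -.83 0 0 0 0 1;1 -.83 0 0 0 0 1;1 -.83 0 0 0 0 1;1 -.83 0 0 0 0 1;1 -.83 0 0 0 0 1;1 -.83 0 0 0 0 1;1 -.83 0 0 0 0 1;1 -.83 0 0 0 0 1;1 -.83 0 0 0 0 1;1 -.83 0 0 0 0 1;1 -.83 0 0 0 0 1' && python3 -m inch '0 0 0 0 0 1 1;0 0 0 0 0 1 1;0 0 0 0 0 1 1;0 0 0 0 0 1 1;0 0 0 0 0 .52 1'; python3 go.py 1 .15 0
```

```text
time: 2.65
ee_pos: [0.4816, -0.1149, 0.2213]
eef_rot: [0.981, 0.196, 0.0, 0.0]
force: [-0.0, -0.2, 0.4]
finger_gap: 0.0003
finger_force: 0.0
time: 3.28
ee_pos: [0.4813, -0.1157, 0.2213]
eef_rot: [0.997, -0.075, 0.0, -0.0]
force: [0.1, 1.0, -0.1]
finger_gap: 0.0
finger_force: 0.0
t 3.275 pos [ 0.48126342 -0.11568868  0.22126646] F [ 0.12391896  1.02240388 -0.13245914] shift units [ 2.38 -7.06  3.56] turn units [-0.   -0.   -0.01] q6 [-2.59986512e-01  2.31749334e-01  1.91195670e+00  6.27495582e-05
  9.97780454e-01  1.46096034e+00]
```

```bash
python3 -m inch '.3 -.88 0 0 0 0 1;.3 -.88 0 0 0 0 1;.3 -.88 0 0 0 0 1;.3 -.88 0 0 0 0 1;.3 -.88 0 0 0 0 1;.3 -.88 0 0 0 0 1;.29 -.89 0 0 0 0 1;.29 -.89 0 0 0 0 1;0 0 1 0 0 0 1;0 0 1 0 0 0 1;0 0 1 0 0 0 1;0 0 1 0 0 0 1;0 0 1 0 0 0 1;0 0 .3 0 0 0 1;0 0 0 0 0 0 1'; python3 go.py 1 .09 0
python3 - <<'E'
from rig import robot
import cv2,pickle
f=robot.grab_frame('wrist');cv2.imwrite('pics/w1.png',f['color'][:,:,::-1])
print(robot.observe()['force'])
E
```

```text
time: 5.15
ee_pos: [0.5499, 0.0158, 0.115]
eef_rot: [0.997, -0.074, -0.0, 0.0]
force: [0.1, -1.0, -0.4]
finger_gap: -0.0001
finger_force: 0.0
t 5.15 pos [0.54991411 0.01576679 0.11501729] F [ 0.06392658 -1.00867199 -0.37677882] shift units [-0.03 -0.05  1.25] turn units [0. 0. 0.] q6 [ 7.03808895e-03  4.63335980e-01  1.86638876e+00 -1.73303784e-05
  8.12372785e-01  1.72636852e+00]
[ 0.07724644 -0.14193659 -0.03127912]
```

View pics/w1.png

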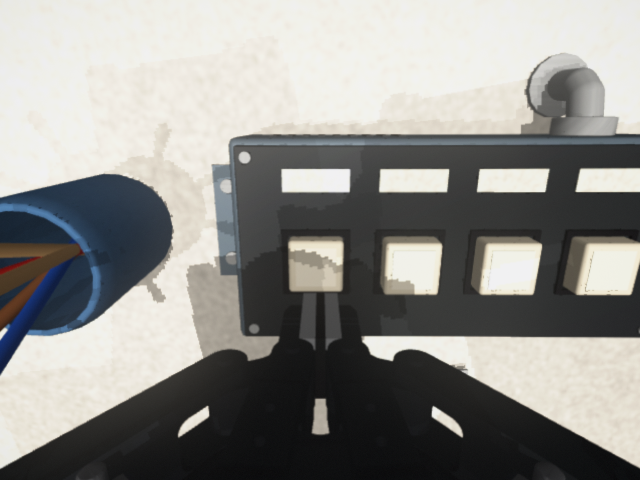

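The wrist view shows the shut fingers at (320,300) above the leftmost key cap (316,265), aligned with the box. Descending.

```bash
python3 -m inch '0 0 .6 0 0 0 1;0 0 .6 0 0 0 1;0 0 0 0 0 0 1' | sed -n 2,4p; for i in 1 2 3 4 5 6; do echo; done >/dev/null
python3 -m inch '0 0 .05 0 0 0 1;0 0 0 0 0 0 1'|grep -E 'pos|force'
python3 -m inch '0 0 .05 0 0 0 1;0 0 0 0 0 0 1'|grep -E 'pos|force'
python3 -m inch '0 0 .05 0 0 0 1;0 0 0 0 0 0 1'|grep -E 'pos|force'
```

```text
ee_pos: [0.5488, 0.0155, 0.0899]
eef_rot: [0.997, -0.074, -0.001, 0.0]
force: [1.0, -1.0, 0.0]
ee_pos: [0.55, 0.0155, 0.0903]
force: [-0.0, -0.3, 0.5]
finger_force: 0.0
ee_pos: [0.5498, 0.0155, 0.0892]
force: [0.2, -0.4, 0.0]
finger_force: 0.0
ee_pos: [0.5497, 0.0155, 0.0881]
force: [0.6, 0.3, -0.1]
finger_force: 0.0
```

```bash

python3 -m inch '0 0 .05 0 0 0 1;0 0 0 0 0 0 1'|grep -E 'pos|force:'
python3 -m inch '0 0 .05 0 0 0 1;0 0 0 0 0 0 1'|grep -E 'pos|force:'
python3 -m inch '0 0 .03 0 0 0 1;0 0 0 0 0 0 1'|grep -E 'pos|force:'
```

```text
ee_pos: [0.5497, 0.0155, 0.087]
force: [0.2, -0.2, -1.0]
finger_force: 0.0
ee_pos: [0.5497, 0.0155, 0.086]
force: [0.1, -0.1, -0.0]
finger_force: 0.0
ee_pos: [0.5498, 0.0155, 0.0855]
force: [-0.2, -0.3, -0.0]
finger_force: 0.0
```

```bash

python3 -m inch '0 0 .03 0 0 0 1;0 0 0 0 0 0 1'|grep -E 'pos|force:'|head -2
python3 -m inch '0 0 .03 0 0 0 1;0 0 0 0 0 0 1'|grep -E 'pos|force:'|head -2
```

```text
ee_pos: [0.5498, 0.0155, 0.0849]
force: [0.7, 0.3, -0.2]
ee_pos: [0.5498, 0.0155, 0.0843]
force: [0.0, 0.9, -0.2]
```

```bash

python3 -m inch '0 0 .03 0 0 0 1;0 0 0 0 0 0 1'|grep -E 'pos|force:'|head -2
python3 -m inch '0 0 .03 0 0 0 1;0 0 0 0 0 0 1'|grep -E 'pos|force:'|head -2
```

```text
ee_pos: [0.5497, 0.0155, 0.0837]
force: [0.1, 0.6, 0.7]
ee_pos: [0.5498, 0.0155, 0.0831]
force: [-0.1, -0.2, -0.4]
```

```bash
python3 - <<'E'
from rig import robot
import cv2
f=robot.grab_frame('wrist');cv2.imwrite('pics/w2.png',cv2.resize(f['color'][200:360,200:420,::-1],None,fx=3.5,fy=3.5))
f=robot.grab_frame('scene');cv2.imwrite('pics/s2.png',cv2.resize(f['color'][200:340,170:380,::-1],None,fx=3.8,fy=3.8))
print(robot.observe()['force'],robot.observe()['time'])
E
```

```text
[ 0.12134816 -0.76303651 -0.33501409] 8.175
```

View pics/w2.png

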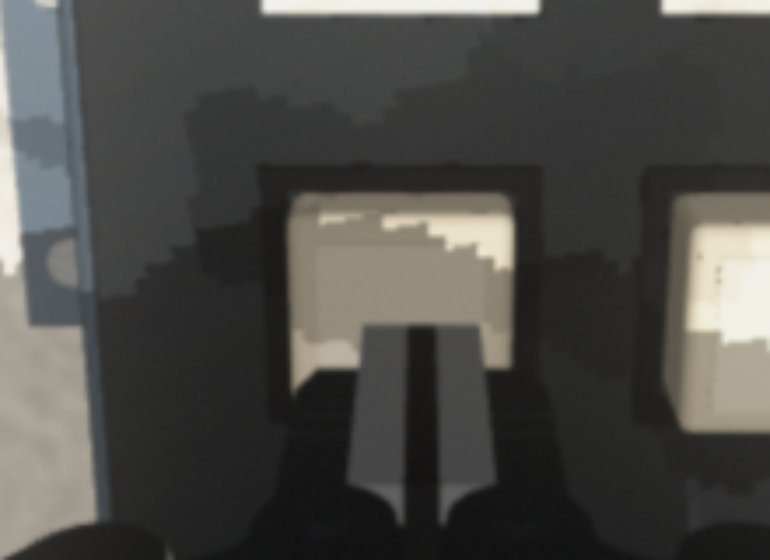

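View pics/s2.png

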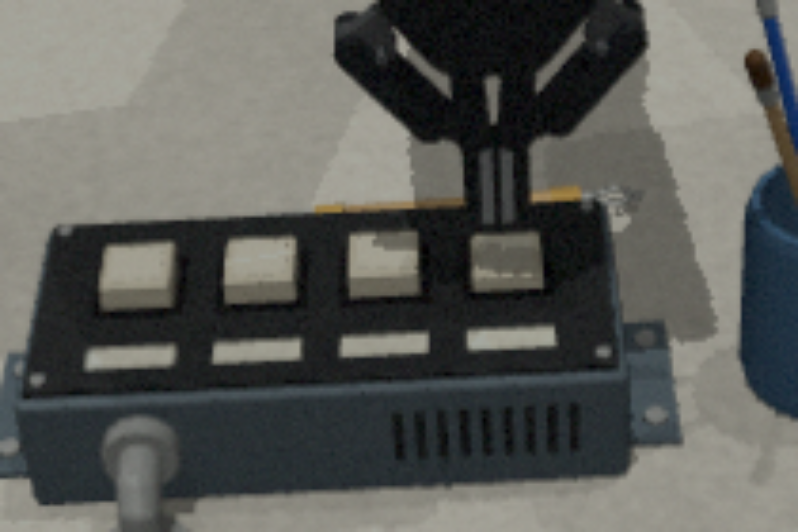

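```bash
python3 - <<'E'
import pickle,numpy as np
from h import *
f=pickle.load(open('scene.pkl','rb'))
p=(497/3.8+170,226/3.8+200)
for z in(.069,.075,.08,.085,.09,.095,.1,.105): print(z,px2w(f,p,z).round(4))
E
```

```text
0.069 [0.5278 0.018  0.069 ]
0.075 [0.5356 0.0168 0.075 ]
0.08 [0.5421 0.0157 0.08  ]
0.085 [0.5486 0.0147 0.085 ]
0.09 [0.5551 0.0136 0.09  ]
0.095 [0.5616 0.0126 0.095 ]
0.1 [0.5681 0.0115 0.1   ]
0.105 [0.5746 0.0105 0.105 ]
```

```bash
python3 - <<'E'
import numpy as np
from rig import robot
import cv2
s=robot.observe();f=robot.grab_frame('wrist');T=f['T_tool_cam'];fl=240/np.tan(np.radians(f['fov_y']/2))
print(f['fov_y'],f['k1'],f['cx'],f['cy'],s['ee_pos'],s['force'])
def ray(u,v):
    d=np.array([(u-f['cx'])/fl,(v-f['cy'])/fl]);r=np.linalg.norm(d);d=d/(1+f['k1']*r*r)
    return T[:3,:3]@np.array([*d,1])
c=T[:3,3]
def tool(u,v): 
    u,v=int(u),int(v);return c+ray(u,v)*f['depth'][v,u]
for (a,b) in((420,200),(300,300),(500,300),(380,335),(385,345),(385,380),(385,450),(460,345),(460,450),(330,400),(510,400),(320,390),(700,300)):
    u,v=a/3.5+200,b/3.5+200;print((a,b),f['depth'][int(v),int(u)],tool(u,v).round(4))
E
```

```text
63.77299086771806 0.019717177128111385 319.99383294172236 240.84016223210674 [0.54977375 0.01552305 0.08309194] [ 0.12134816 -0.76303651 -0.33501409]
(420, 200) 0.17994341 [0.0141 0.0006 0.0176]
(300, 300) 0.17929916 [ 0.0018 -0.0156  0.0132]
(500, 300) 0.1792723 [0.0018 0.0109 0.0131]
(380, 335) 0.1479278 [ 0.0108 -0.004  -0.0169]
(385, 345) 0.14548798 [ 0.0107 -0.0031 -0.0195]
(385, 380) 0.13875712 [ 0.0102 -0.003  -0.0267]
(385, 450) 0.12531756 [ 0.0102 -0.0026 -0.0407]
(460, 345) 0.14577162 [ 0.0106  0.0048 -0.0192]
(460, 450) 0.124745265 [ 0.0105  0.0042 -0.0412]
(330, 400) 0.14179298 [ 0.0067 -0.0089 -0.0246]
(510, 400) 0.14255899 [ 0.0064  0.0099 -0.0239]
(320, 390) 0.14516948 [ 0.0062 -0.0103 -0.0212]
(700, 300) 0.17490041 [0.0036 0.0369 0.0091]
```

The fingertips are actually about 13 mm behind the reported TCP (wrist depth and scene ray agree), and the leftmost cap measures at about 70 mm, key 2 at about 74. The finger is still about 25 mm above the cap, so I keep descending.

```bash

python3 -m inch '0 0 .5 0 0 0 1;0 0 .3 0 0 0 1;0 0 0 0 0 0 1'|grep -E 'pos|force:'|head -2
python3 -m inch '0 0 .05 0 0 0 1;0 0 0 0 0 0 1'|grep -E 'pos|force:'|head -2
python3 -m inch '0 0 .05 0 0 0 1;0 0 0 0 0 0 1'|grep -E 'pos|force:'|head -2
python3 -m inch '0 0 .05 0 0 0 1;0 0 0 0 0 0 1'|grep -E 'pos|force:'|head -2
python3 - <<'E'
from rig import robot
f=robot.grab_frame('wrist')['depth'];print(f[285:312:3,310])
E
```

```text
ee_pos: [0.5491, 0.0155, 0.0662]
force: [0.2, 0.0, -0.1]
ee_pos: [0.5499, 0.0155, 0.0662]
force: [0.6, 0.1, -0.6]
ee_pos: [0.5498, 0.0155, 0.0652]
force: [-0.6, 0.2, -0.3]
ee_pos: [0.5498, 0.0155, 0.0641]
force: [-0.0, -0.2, -0.8]
[0.15792699 0.15823612 0.15774082 0.14923762 0.14737304 0.14529082
 0.14173606 0.1387368  0.13760528]
```

```bash

python3 -m inch '0 0 .2 0 0 0 1;0 0 0 0 0 0 1'|grep -E 'pos|force:'|head -2
python3 -m inch '0 0 .05 0 0 0 1;0 0 0 0 0 0 1'|grep -E 'pos|force:'|head -2
python3 -m inch '0 0 .05 0 0 0 1;0 0 0 0 0 0 1'|grep -E 'pos|force:'|head -2
```

```text
ee_pos: [0.5501, 0.0155, 0.0602]
force: [-0.2, 0.0, 4.0]
ee_pos: [0.5501, 0.0155, 0.0595]
force: [-0.7, 0.3, 5.2]
ee_pos: [0.5501, 0.0155, 0.0586]
force: [-1.2, -0.5, 6.6]
```

```bash

python3 -m inch '0 0 .03 0 0 0 1;0 0 0 0 0 0 1'|grep -E 'pos|force:'|head -2
```

```text
ee_pos: [0.5501, 0.0155, 0.0581]
force: [-1.8, 0.5, 8.0]
```

Contact felt: firm right away (4 N or more within under 1 mm), so latched. Backing off and checking that it stayed latched.

```bash

python3 -m inch '0 0 -1 0 0 0 1;0 0 -.5 0 0 0 1;0 0 0 0 0 0 1'|grep -E 'pos|force:'|head -2
cat > dep.py <<'E'
import numpy as np
from rig import robot
from scipy.spatial.transform import Rotation as Ro
from go import K
s=robot.observe();f=robot.grab_frame('wrist');T=f['T_tool_cam'];fl=240/np.tan(np.radians(f['fov_y']/2))
v,u=np.mgrid[0:480,0:640];D=f['depth']
P=np.stack([(u-f['cx'])/fl*D,(v-f['cy'])/fl*D,D],-1).reshape(-1,3)
P=P[D.ravel()>0]@T[:3,:3].T+T[:3,3];W=Ro.from_quat(s['eef_rot']).apply(P)+s['ee_pos']
for k in K:
    c=k+[.006,0];m=(np.abs(W[:,0]-c[0])<.006)&(np.abs(W[:,1]-c[1])<.008)&(W[:,2]<.078)&(W[:,2]>.06)
    print(m.sum(),np.median(W[m,2]) if m.any() else None)
E
python3 dep.py 2 .09 0
```

```text
ee_pos: [0.5502, 0.0155, 0.088]
force: [0.7, -0.5, -0.2]
t 10.775 pos [0.55016634 0.01552962 0.0880267 ] F [ 0.68565797 -0.48133633 -0.23555553] shift units [-0.03  2.53 -0.1 ] turn units [-0.   -0.01  0.  ] q6 [ 6.59980642e-03  5.06350839e-01  1.87795123e+00 -7.89205140e-06
  7.56088266e-01  1.72595694e+00]
839 0.07468966057649522
841 0.07473950889145696
842 0.0748863700680133
140 0.07482951467575993
```

```bash
python3 - <<'E'
from rig import robot
import pickle
from h import *
f=robot.grab_frame('scene');g=pickle.load(open('scene.pkl','rb'))
for F in(g,f): 
  for p,a in keys(F,(170,245,340,335),120):
    if 180<a<260 or 80<a<115: print(p.round(1),a,px2w(F,p,.075).round(4))
  print()
E
python3 dep.py 2 .09 0 | tail -4
```

```text
[270.5 266.5] 198 [ 0.5426 -0.034   0.075 ]
[302.7 266.9] 193 [0.5555 0.0161 0.075 ]
[205.6 269.8] 189 [ 0.5273 -0.1369  0.075 ]
[237.7 268.2] 194 [ 0.5349 -0.086   0.075 ]
[303.9 288.6] 108 [0.609  0.0078 0.075 ]
[270.8 290.4] 106 [ 0.6016 -0.0422  0.075 ]
[237.3 292.1] 105 [ 0.594  -0.0928  0.075 ]
[203.5 293.7] 104 [ 0.5862 -0.1438  0.075 ]

[205.5 269.9] 182 [ 0.5275 -0.1371  0.075 ]
[237.7 268.3] 190 [ 0.5352 -0.086   0.075 ]
[303.9 288.6] 108 [0.609  0.0078 0.075 ]
[270.8 290.3] 101 [ 0.6015 -0.0421  0.075 ]
[237.2 292. ] 101 [ 0.5938 -0.0929  0.075 ]
[203.4 293.7] 99 [ 0.5862 -0.1438  0.075 ]

848 0.07473532515285522
853 0.07478427783641782
852 0.07485957982430061
95 0.07487479018124221
```

Key 1 now stands at 74.7 mm. My tap reached about 8 N, which took it home, and it sprang up. All four are up, so pressing it home again breaks no rule. I'll relatch it to restore the starting state and tap the rest more gently.

```bash

python3 -m inch '0 0 .7 0 0 0 1;0 0 .6 0 0 0 1;0 0 .1 0 0 0 1;0 0 .05 0 0 0 1;0 0 0 0 0 0 1'|grep -E 'pos|force:'|head -2
python3 -m inch '0 0 .04 0 0 0 1;0 0 0 0 0 0 1'|grep -E 'pos|force:'|head -2
python3 -m inch '0 0 .03 0 0 0 1;0 0 0 0 0 0 1'|grep -E 'pos|force:'|head -2
```

```text
ee_pos: [0.5493, 0.0155, 0.0583]
force: [-2.6, -1.1, 7.9]
ee_pos: [0.5493, 0.0155, 0.0578]
force: [-2.0, 0.3, 9.6]
ee_pos: [0.5493, 0.0155, 0.0576]
force: [-4.3, -1.2, 13.8]
```

```bash

python3 -m inch '0 0 -.5 0 0 0 1;0 0 -1 0 0 0 1;0 0 0 0 0 0 1'|grep -E 'pos|force:'|head -2
python3 dep.py 2 .076 0
```

```text
ee_pos: [0.5506, 0.0155, 0.0878]
force: [0.1, 0.1, 0.2]
t 12.425 pos [0.55062208 0.01553813 0.08784628] F [0.05350319 0.05278298 0.18929818] shift units [-0.06  2.53  0.59] turn units [-0.   -0.02  0.  ] q6 [6.59982927e-03 5.06877945e-01 1.87755710e+00 1.78525368e-05
 7.55151300e-01 1.72598245e+00]
807 0.07077904801296281
836 0.07475475680234467
834 0.07490240623452646
130 0.07491078082019278
```

Key 1 is latched again (70.8 mm). On to key 2, which should touch at TCP z of about 0.0647.

```bash

python3 -m inch '0 .85 0 0 0 0 1;0 .85 0 0 0 0 1;0 .83 0 0 0 0 1;0 0 .6 0 0 0 1;0 0 .5 0 0 0 1;0 0 .07 0 0 0 1;0 0 0 0 0 0 1'|grep -E 'pos|force:'|head -2
python3 -m inch '0 0 .03 0 0 0 1;0 0 0 0 0 0 1'|grep -E 'pos|force:'|head -2
python3 -m inch '0 0 .03 0 0 0 1;0 0 0 0 0 0 1'|grep -E 'pos|force:'|head -2
```

```text
ee_pos: [0.542, -0.0342, 0.0635]
force: [-2.2, -0.2, 1.6]
ee_pos: [0.5421, -0.0342, 0.0632]
force: [-1.9, -0.9, 2.5]
ee_pos: [0.5422, -0.0343, 0.0626]
force: [-3.5, 1.7, 3.5]
```

Key 2 gives softly, so it is up. Next, key 3.

```bash

python3 -m inch '0 0 -.5 0 0 0 1;0 0 -.6 0 0 0 1;0 .87 0 0 0 0 1;0 .87 0 0 0 0 1;0 .86 0 0 0 0 1;0 0 .6 0 0 0 1;0 0 .43 0 0 0 1;0 0 0 0 0 0 1'|grep -E 'pos|force:'|head -2
python3 -m inch '0 0 .03 0 0 0 1;0 0 0 0 0 0 1'|grep -E 'pos|force:'|head -2
python3 -m inch '0 0 .03 0 0 0 1;0 0 0 0 0 0 1'|grep -E 'pos|force:'|head -2
```

```text
ee_pos: [0.5341, -0.0857, 0.0629]
force: [-1.1, -1.0, 2.7]
ee_pos: [0.5344, -0.0856, 0.0634]
force: [-2.5, -1.0, 3.3]
ee_pos: [0.5344, -0.0856, 0.0628]
force: [-1.4, 0.7, 2.7]
```

Key 3 is soft too (up). Key 4 next.

```bash

python3 -m inch '0 0 -.5 0 0 0 1;0 0 -.6 0 0 0 1;0 .87 0 0 0 0 1;0 .87 0 0 0 0 1;0 .86 0 0 0 0 1;0 0 .6 0 0 0 1;0 0 .45 0 0 0 1;0 0 0 0 0 0 1'|grep -E 'pos|force:'|head -2
python3 -m inch '0 0 .03 0 0 0 1;0 0 0 0 0 0 1'|grep -E 'pos|force:'|head -2
python3 -m inch '0 0 -.5 0 0 0 1;0 0 -1 0 0 0 1;0 0 0 0 0 0 1'|grep -E 'pos|force:'|head -2
python3 dep.py 1 .09 0
```

```text
ee_pos: [0.5263, -0.1371, 0.0627]
force: [-2.2, -1.5, 4.0]
ee_pos: [0.5266, -0.137, 0.0632]
force: [-2.7, 0.9, 3.1]
ee_pos: [0.5284, -0.1376, 0.0948]
force: [0.2, 0.0, -0.3]
t 16.975 pos [ 0.52838994 -0.13756611  0.09483129] F [ 0.17394429  0.03870778 -0.30649656] shift units [-0.1  -7.79  0.24] turn units [ 0.   -0.03  0.  ] q6 [-2.76581179e-01  4.89311581e-01  1.88701331e+00  2.26883948e-04
  7.61431581e-01  1.44253213e+00]
355 0.07072600845863636
783 0.07475879558739049
786 0.07464378552453571
776 0.07469581197488959
```

All four are tapped, key 1 is still latched and the others are up. Back to key 1 to press it home.

```bash

python3 -m inch '0 -.98 0 0 0 0 1;0 -.98 0 0 0 0 1;0 -.98 0 0 0 0 1;0 -.97 0 0 0 0 1;0 -.97 0 0 0 0 1;0 -.97 0 0 0 0 1;0 -.97 0 0 0 0 1;-.05 -.97 0 0 0 0 1;0 0 .8 0 0 0 1;0 0 .7 0 0 0 1;0 0 .15 0 0 0 1;0 0 0 0 0 0 1'|grep -E 'pos|force:'|head -2
python3 -m inch '0 0 .1 0 0 0 1;0 0 0 0 0 0 1'|grep -E 'pos|force:'|head -2
python3 -m inch '0 0 .05 0 0 0 1;0 0 0 0 0 0 1'|grep -E 'pos|force:'|head -2
```

```text
ee_pos: [0.5482, 0.0167, 0.0596]
force: [-2.3, 2.7, 5.9]
ee_pos: [0.5482, 0.0167, 0.0581]
force: [-2.8, 4.0, 8.1]
ee_pos: [0.5483, 0.0167, 0.0577]
force: [-4.2, 4.0, 12.5]
```

At the stop (12.5 N). Lift clear and check.

```bash

python3 -m inch '0 0 -.5 0 0 0 1;0 0 -1 0 0 0 1;0 0 0 0 0 0 1'|grep -E 'pos|force:'|head -2
python3 dep.py 2 .09 0|tail -4
python3 -m inch '0 0 -1 0 0 0 1;0 0 -1 0 0 0 1;0 0 -1 0 0 0 1;0 0 0 0 0 0 1;0 0 0 0 0 0 1'|grep -E 'pos|force:|time'
python3 - <<'E'
from rig import robot
import cv2
f=robot.grab_frame('top');cv2.imwrite('pics/end.png',f['color'][:,:,::-1])
E
```

```text
ee_pos: [0.5499, 0.0163, 0.088]
force: [0.4, 0.3, -0.7]
846 0.07474599417442482
845 0.07475528025056045
853 0.0749000086911149
93 0.07491608773002008
time: 20.08
ee_pos: [0.5483, 0.0167, 0.1459]
force: [-0.3, -0.3, -1.1]
finger_force: 0.0
```

View pics/end.png

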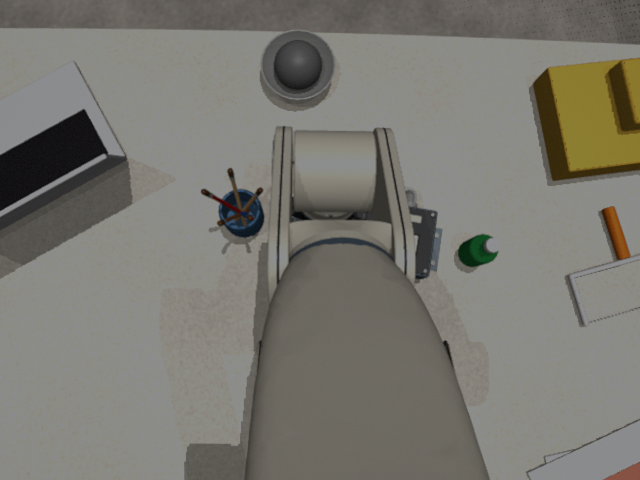

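The arm is clear of everything, and the jar (241,214) and bottle (478,250) are unmoved. The arm hides the loop tool here, but the gripper never went near it. All keys stand at about 75 mm.

```bash
python3 -c "
from rig import robot
print(robot.close_job())"
```

```text
the job is handed in; nothing more can be done
None
```

The job is handed in with all four keys raised (about 75 mm each) and the leftmost found to be the latched one; my first tap on it went too deep (about 8 N) and released it, so I relatched it before tapping keys 2, 3 and 4 lightly and pressing it home to spring up. The jar and bottle had not moved; the loop tool was hidden by the arm in the last picture, so I could not check it.

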